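# Hold the photo scale square in a specimen drawer's corner

### The job

Get the fossil drawer ready for its photograph: pull the cabinet's top drawer out to its stop, then take the white L-shaped photo scale by its orange grip, lay it flat on the drawer floor in the front left corner (left as the robot faces the cabinet) and press it firmly into the corner until its two outer edges bear flush on the front board and the left board. Finish while still gripping the scale and pressing it against both boards, holding it square for the picture. Leave the specimen trays in the drawer, the ammonite, the jar and the lower drawer as they are.

Things in the scene. Friction and masses are not known exactly. Their poses are not given: they have to be found in the camera images.
- drawer (a joint): Slide of the cabinet's top drawer: 0 m shut, 0.17 m fully out at its stop. It slides straight out along the cabinet's own -x (towards the robot), with 2 to 3 N of friction, and stays where it is left.
- drawer_handle (a point): Middle of the top drawer's horizontal steel bar pull: a round bar 10 mm thick, 90 mm long along the drawer's y, its centre line 40 mm off the front board and 101 mm above the table. The cabinet's top, 126 mm above the table, begins 40 mm behind the bar when shut. The lower drawer's pull is 54 mm below. Axes as drawer_corner. Moves with the drawer.
- drawer_corner (a point): Inside front left corner of the top drawer, at its floor (74 mm above the table), where front board, left board and floor meet. Axes: +x into the cabinet, +y to the left board (the robot's left), z up; the inside lies at x > 0, y < 0, 220 mm wide (y), 262 mm long (x). Moves with the drawer; when fully out the first 156 mm behind the front board stand clear of the cabinet.
- drawer_front (a point): Middle of the inner face of the top drawer's front board, at the drawer floor, 110 mm to the right of drawer_corner, axes as there. The front board (drawer_c4) is pale wood, 14 mm thick, its top 42 mm above the drawer floor, with the bar pull outside. The left board (drawer_c3) is pale wood, 10 mm thick, its top 34 mm above the drawer floor.
- scale_grip (a point): Orange upright grip of the white L-shaped photo scale, the place to take it: a slab 14 mm thick, 36 mm long, 6 to 44 mm above the scale's underside; this point is on its centre line, 30 mm above the underside. The L's outer corner is 38 mm along -x and 38 mm along +y from here. The slab is thin along that diagonal (the line x = -y) and long across it (x = y).
- scale_corner (a point): The outer corner of the L, on its underside: 38 mm along -x, 38 mm along +y, 30 mm below scale_grip, same axes. Outer edges run from here 95 mm along -y (this edge faces -x, for the front board) and 95 mm along +x (it faces +y, for the left board). Laid home it coincides with drawer_corner, with the same axes.
- scale: The whole photo scale, about 140 g: a rigid white L with black marks, 6 mm thick, each arm 95 mm long outside and 26 mm wide. It starts on the table to the left or right of the cabinet. Origin on its underside straight below the grip, axes as scale_grip. Friction about 0.6: a sideways push is partly taken up by the drawer floor and the other board.
- lower_drawer (a joint): Slide of the lower drawer, 0 m shut. Leave shut.
- tray_mid (a point): A brown card specimen tray with a small bone, 60 x 66 mm and 18 mm high (bone up to 20 mm), loose in the front right part of the top drawer, 25 mm or more clear of where the scale goes; its middle, 9 mm above its underside. Three more trays are fixed in a row at the back of the drawer, their front edges 198 mm behind the front board.
- ammonite_mid (a point): A brown ammonite fossil, a disc 72 mm across and about 23 mm high, lying on the table at the other side of the cabinet from the scale; its middle, 10 mm above the table.
- jar_mid (a point): A small glass jar with a blue cap, 48 mm across and 62 mm high, standing on the table by the left side of the cabinet; half-way up.
Things that resemble listed ones, but are neither listed nor needed, are in the scene too. Several things look just like the scale: the one meant starts farthest to the robot's right.

How it is judged (in metres and radians):
On the way, in this order (a step that is already met when the one before it is completed fails the run):
1. the top drawer is pulled out to its stop (value of joint drawer above 0.164 m), for 0.2 s.
2. the scale, gripped, lies flat in the front left corner with both outer edges pressed on the boards (value of joint drawer above 0.164 m and contact force between scale and drawer_c4 above 1 N and contact force between scale and drawer_c3 above 1 N and x of scale_corner in the frame of drawer_corner below 0.0025 m and y of scale_corner in the frame of drawer_corner above -0.0025 m and z of scale_corner in the frame of drawer_corner below 0.003 m and angle between the x axis of scale_corner and the x axis of drawer_corner, either way round below 0.02 rad and angle between scale_corner's own z axis and vertical below 0.03 rad and contact force between the fingers and scale above 2 N), for 0.5 s.
At the end, for the whole second after the job is handed in: Drawer at its stop (6 mm); scale gripped, flat, corner within 2.5 mm of both boards, square to 0.02 rad, over 1 N on each board, for the last second; ammonite and jar within 20 mm of their places, jar and loose tray upright, tray still at the front right, lower drawer shut (all of step 2 and distance of each of ammonite_mid, jar_mid from where it was at the start of the episode below 0.02 m and angle between each of jar_mid, tray_mid's own z axis and vertical below 0.2 rad and value of joint lower_drawer below 0.02 m and y of tray_mid in the frame of drawer_corner below -0.15 m and x of tray_mid in the frame of drawer_corner below 0.14 m); the arm keeps its last pose, push and grip.
It fails at once if the ammonite or the jar is shoved more than 30 mm or the jar is tipped (distance of any of ammonite_mid, jar_mid from where it was at the start of the episode above 0.03 m or angle between jar_mid's own z axis and vertical above 0.4 rad).
It fails at once if the lower drawer is pulled open (value of joint lower_drawer above 0.03 m).
It also fails if it takes over 72 s, if anything falls off the work surface, if the arm or the gripper's body presses on something with over 40 N, if the wrist force passes 120 N, or if a joint passes its speed limit or range.

### The arm

A 6-joint arm with a two-finger parallel gripper is mounted at the origin on the work surface. World frame = base frame: x ahead of the robot, y to its left, z up, the work surface at z = 0. Lengths are in m, angles in degrees, forces in N, time in s.
With the tool pointing down it reaches from about 0.325 to 0.925 m from the base axis. Payload 3.1 kg.
Tool frame: the origin (TCP) lies midway between the tips of the shut fingers; the grasp point (between the pads) lies arm.hold_point_z behind it (arm.hold_point_z is the distance from the TCP to the grasp point, in m); z points along the fingers, x is the direction in which the jaws open and shut, and the axes are right-handed (so a half turn about z gives the same grasp; the last joint's range is limited). The gripper opens to 85 mm and grips with 20 to 120 N. Pads are 22 mm wide; open, the fingers measure 114 mm over their backs; the gripper's body (76 mm by 85 mm) begins 54 mm behind the grasp point. The pads swing forward as they close: fully open they stand 13 mm farther back than shut.
Start: joints at [67.139, 12.427, 92.441, -0, 75.132, -6.429], TCP at [0.177, 0.599, 0.231] pointing down, gripper open.
Joint ranges: [-157.48, 157.48], [-44.54, 120.13], [17.64, 146.25], [-64.5, 244.5], [7.68, 150.69], [-147.95, 147.95]. Speed limits (degrees/s): [159.86, 159.86, 180, 180, 180, 180].

### API

Orientations are given as a 3x3 rotation matrix whose columns are the frame's x, y, z axes.
In Python, from bench import arm gives the robot as it stands. Calls block until the motion is done:
- arm.move_pose(position, orientation): joint-space move of the TCP to a pose.
- arm.move_linear(position, vel=0.15, attitude=None, threshold=None): straight line of the TCP; attitude=None keeps the orientation; vel is the mean speed in m/s. With threshold (N) it stops when the force on the tool has changed by that much, and returns True; else False.
- arm.move_j(angles): joint-space move.
- arm.set_gripper(opening): finger opening in m; the grip force is fixed at half the most; returns when the fingers have stopped.
- arm.dwell(seconds).
- arm.ik(position, orientation): joint angles nearest the present ones, or None.
- arm.snapshot(name): name is "scene" or "side" or "wrist"; returns the picture (384x512x3 uint8, blue, green, red); there is no depth.
- arm.camera_params(name): a dict with "intrinsics" (3x3 intrinsics, pixels), "pose" (4x4, takes a point from camera to world coordinates); the wrist camera has in their place "hand_eye" (4x4, takes a point from camera to tool coordinates, whose origin is the TCP and whose axes are the tool frame's). Camera axes: x right, y down, z forward; pixel columns grow to the right and rows downward; lengths in m; the calibration is good to about 2 mm. A picture is of the moment at which its call begins: read the wrist's pose just before it. camera_params takes no time and is no camera call.
A pose or a line that the arm cannot do raises arm.MotionError and nothing moves.
- arm.job_done(): hands the job in, once; it reports no verdict.
Readings, each from a call of its own:
- arm.read_time_s(): time.
- arm.read_q(): joint angles.
- arm.read_joint_velocities(): joint speeds.
- arm.read_tau(): joint torques, N m.
- arm.read_tcp_pos(): TCP position.
- arm.read_eef_rot(): TCP orientation.
- arm.read_ft_force(): force on the tool from outside, world axes, zero at the start.
- arm.read_wrist_torque(): the same for the moment, N m.
- arm.read_width(): finger opening in m.
Only numpy, scipy, OpenCV 4.12 (cv2) and the standard library are available. Lean on these libraries where they do the work, as an engineer would, in place of code of your own. Each camera call takes 0.05 s, during which the arm holds its last target. There are 200 camera calls.

## Working session

There is one attempt and no reset: what is moved stays moved. The work goes in short steps, each a Python script; the robot and the scene stay as the last script left them, time stands still between calls to the robot, and variables do not carry over. Pictures are saved under pics/ and viewed, about 8 in all and at most 12, crops included, and the job is handed in when it is done.

```bash
ls; mkdir -p pics
python3 - <<'E'
from bench import arm
import cv2,numpy as np
a=arm.snapshot("scene");b=arm.snapshot("side")
cv2.imwrite("pics/scene.png",a);cv2.imwrite("pics/side.png",b)
cv2.imwrite("pics/s1.png",cv2.resize(a,(800,600),interpolation=cv2.INTER_CUBIC));cv2.imwrite("pics/s2.png",cv2.resize(b,(800,600),interpolation=cv2.INTER_CUBIC))
for n in("scene","side","wrist"):
  for k,v in arm.camera_params(n).items(): print(n,k,np.round(v,4).tolist())
print(arm.hold_point_z,arm.read_time_s(),arm.read_eef_rot())
E
```

```text
pics
scene intrinsics [[465.9771, 0.0, 259.5359], [0.0, 465.9771, 188.6319], [0.0, 0.0, 1.0]]
scene pose [[0.1432, 0.7781, -0.6116, 1.3921], [0.9896, -0.106, 0.0968, -0.1087], [0.0105, -0.6191, -0.7852, 1.1478], [0.0, 0.0, 0.0, 1.0]]
side intrinsics [[420.15, 0.0, 250.5932], [0.0, 420.15, 187.5275], [0.0, 0.0, 1.0]]
side pose [[0.8355, -0.4173, 0.3575, 0.2093], [-0.5495, -0.6387, 0.5387, -0.5139], [0.0035, -0.6465, -0.7629, 0.8639], [0.0, 0.0, 0.0, 1.0]]
wrist intrinsics [[295.8025, 0.0, 257.3734], [0.0, 295.8025, 189.747], [0.0, 0.0, 1.0]]
wrist hand_eye [[1.0, 0.0021, -0.0007, 0.0004], [-0.0018, 0.9442, 0.3294, -0.0842], [0.0013, -0.3294, 0.9442, -0.1422], [0.0, 0.0, 0.0, 1.0]]
0.0187 0.1 [[ 2.82802229e-01  9.59177853e-01 -8.63920141e-04]
 [ 9.59175681e-01 -2.82803441e-01 -2.05610559e-03]
 [-2.21649053e-03 -2.47179944e-04 -9.99997513e-01]]
```

View pics/s1.png

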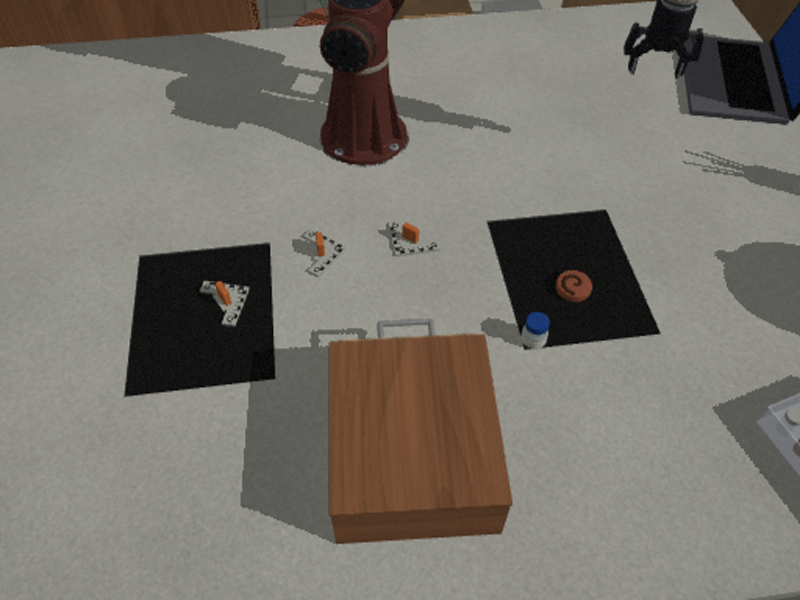

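View pics/s2.png

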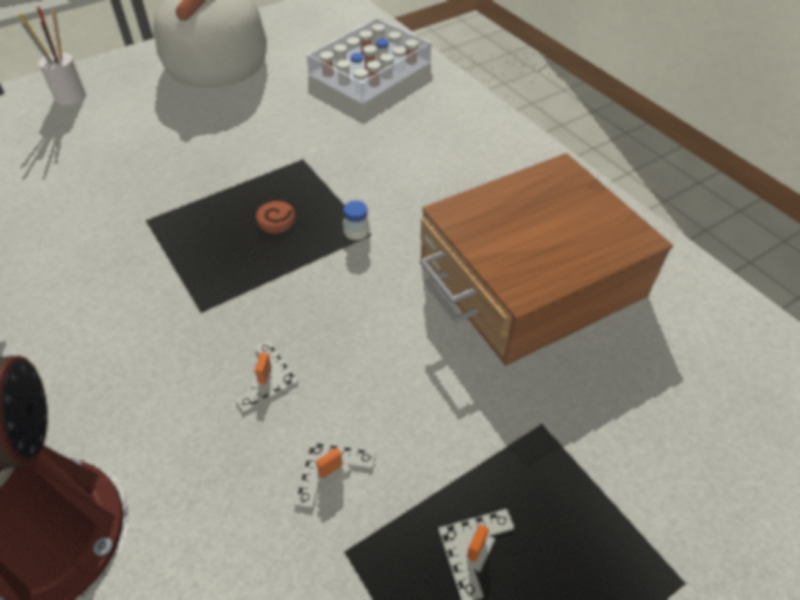

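The scene image shows three lookalike scales, with grips at 800x600 pixels (222,293) on the right-hand black mat, (320,243) and (410,232). The scene camera faces the robot, so image left is the robot's right, and the scale on the mat at (222,293) is the one meant. The ammonite is at (574,286), the jar at (536,330) and the upper pull at (406,323).

```bash
cat > h.py <<'E'
from bench import arm
import cv2,numpy as np
def cam(n,T=None):
    p=arm.camera_params(n); return np.array(p["intrinsics"]),(np.array(p["pose"]) if n!="wrist" else T@np.array(p["hand_eye"]))
def wpose():
    T=np.eye(4);T[:3,:3]=arm.read_eef_rot();T[:3,3]=arm.read_tcp_pos();return T
def ray(c,uv):
    K,P=c; d=P[:3,:3]@np.linalg.solve(K,[uv[0],uv[1],1]); return P[:3,3],d/np.linalg.norm(d)
def onz(c,uv,z):
    o,d=ray(c,uv); return o+d*(z-o[2])/d[2]
def tri(c1,u1,c2,u2):
    o1,d1=ray(c1,u1);o2,d2=ray(c2,u2)
    s=np.linalg.lstsq(np.c_[d1,-d2],o2-o1,rcond=None)[0]
    a,b=o1+s[0]*d1,o2+s[1]*d2; return (a+b)/2,np.linalg.norm(a-b)
def blobs(img,lo,hi,amin):
    m=cv2.inRange(cv2.cvtColor(img,cv2.COLOR_BGR2HSV),lo,hi)
    n,l,s,c=cv2.connectedComponentsWithStats(m); return [(c[i],s[i]) for i in range(1,n) if s[i][4]>=amin]
E
python3 - <<'E'
from h import *
A=cv2.imread("pics/scene.png");B=cv2.imread("pics/side.png")
ca,cb=cam("scene"),cam("side")
for I in(A,B):
    for c,s in blobs(I,(5,190,120),(16,255,255),25): print(c.round(1),s)
f=1.5625
tl=lambda u:(np.array(u)+.5)/f-.5
for n,u,v,z in(("FR",(328,338),(512,316),.126),("FL",(487,335),(423,210),.126),("BR",(331,505),(670,245),.126),("BL",(510,490),(567,154),.126)):
    print(n,onz(ca,tl(u),z).round(4),onz(cb,tl(v),z).round(4),tri(ca,tl(u),cb,tl(v)))
crop=lambda I,x,y,w,h,k:cv2.resize(I[y:y+h,x:x+w],None,fx=k,fy=k,interpolation=cv2.INTER_CUBIC)
cv2.imwrite("pics/c1.png",np.vstack([np.hstack([crop(A,115,165,60,50,6),crop(A,195,195,66,50,6)[:,:396]]),np.hstack([crop(B,270,310,60,65,6)[:,:360],crop(B,260,125,66,65,6)])])[:690])
E
```

```text
[305.6 346.4] [301 338  10  19  76]
FR [ 0.6707 -0.1276  0.126 ] [ 0.6757 -0.1227  0.126 ] (array([ 0.67316076, -0.12638727,  0.13048339]), np.float64(0.0025941263537128862))
FL [0.7015 0.1428 0.126 ] [0.6972 0.1296 0.126 ] (array([0.70064925, 0.14003925, 0.12021192]), np.float64(0.009027537100459247))
BR [ 0.9665 -0.1463  0.126 ] [ 0.9764 -0.1492  0.126 ] (array([ 0.96997401, -0.14892038,  0.13155506]), np.float64(0.006119673595348962))
BL [0.9802 0.1173 0.126 ] [0.9993 0.1092 0.126 ] (array([0.98801019, 0.10835536, 0.13653078]), np.float64(0.0140451553289785))
```

View pics/c1.png

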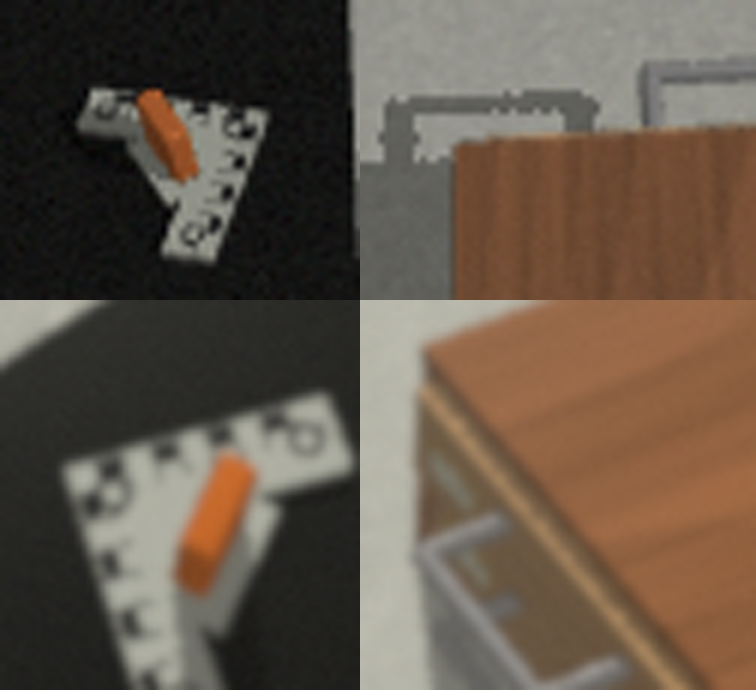

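The close crop confirms the choice: a white L with its outer corner at scene px (159.7,183.3), an orange grip and a web between the arms. Next I'll move the wrist camera over the pull and the scale to refine both poses.

```bash
cat >> h.py <<'E'
def down(deg):
    c,s=np.cos(np.radians(deg)),np.sin(np.radians(deg)); return np.array([[c,s,0],[s,-c,0],[0,0,-1.]])
E
python3 - <<'E'
from h import *
ca=cam("scene")
P=[onz(ca,u,.006) for u in((159.7,183.3),(130,179.7),(150.3,208.7))]
for p in P: print(p.round(4))
print([np.linalg.norm(P[0]-p).round(4) for p in P[1:]])
ctr=P[0]*.2+P[1]*.4+P[2]*.4
print(ctr)
ims=[]
for n,pos in(("h",(.63,.01,.25)),("s",(ctr[0],ctr[1],.2))):
    arm.move_pose(list(pos),down(-6.4)); arm.dwell(.3)
    T=wpose(); I=arm.snapshot("wrist"); np.save(f"T_{n}.npy",T); cv2.imwrite(f"pics/w_{n}.png",I); ims.append(I)
    print(arm.read_time_s(),T[:3,3],arm.read_q())
ims=[cv2.resize(i,(400,300)) for i in ims]
cv2.imwrite("pics/w2.png",np.hstack(ims))
E
```

```text
[ 0.4393 -0.2756  0.006 ]
[ 0.412 -0.368  0.006]
[ 0.5345 -0.3047  0.006 ]
[np.float64(0.0964), np.float64(0.0995)]
[ 0.46646519 -0.3242032   0.006     ]
3.0833 [0.62998602 0.0104305  0.25002324] [-5.44331623e+00  1.22156812e+01  9.06562159e+01  1.51506880e-03
  7.71265839e+01  9.29826314e-01]
4.8333 [ 0.46704068 -0.32359482  0.2001096 ] [-4.18132778e+01  7.20399918e+00  1.01922038e+02  2.71657780e-03
  7.08662715e+01 -3.54759781e+01]
```

View pics/w2.png

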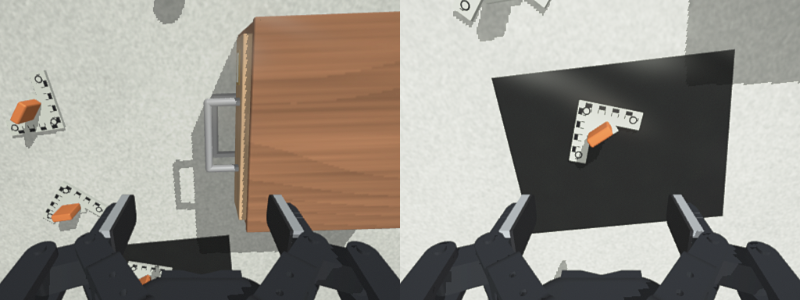

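The left half of the picture shows the bar pull at about full-resolution px (268,124–218), with the cabinet edge at about x=320. The right half shows the wanted scale on the mat with its corner at about (228,128). Next I'll extract precise features and take one enlarged check.

Run:
```python
from h import *
H=cv2.imread("pics/w_h.png");S=cv2.imread("pics/w_s.png")
ch,cs=cam("wrist",np.load("T_h.npy")),cam("wrist",np.load("T_s.npy"))
# scale: white within mat
g=cv2.cvtColor(S,cv2.COLOR_BGR2GRAY)
m=np.zeros_like(g);m[115:215,205:325]=(S[115:215,205:325].max(2)>90)*255
m=cv2.morphologyEx(m,cv2.MORPH_CLOSE,np.ones((5,5)))
c=max(cv2.findContours(m,0,1)[0],key=cv2.contourArea)
hull=cv2.convexHull(c)
ap=cv2.approxPolyDP(hull,3,True)[:,0]
for p in ap: print(p,onz(cs,p,.006).round(4))
for cc,s in blobs(S,(3,150,90),(18,255,255),40): print("orange",cc.round(1),s,onz(cs,cc,.03).round(4))
# bar rows
hs=cv2.cvtColor(H,cv2.COLOR_BGR2GRAY).astype(int)
for r in(130,145,170,195,210): print(r,hs[r,255:300].tolist())
k=cv2.resize(H[90:250,240:360],None,fx=4,fy=4,interpolation=cv2.INTER_CUBIC)
q=cv2.resize(S[110:220,200:330],None,fx=2.4,fy=2.4,interpolation=cv2.INTER_CUBIC)
o=np.zeros((640,800,3),np.uint8);o[:640,:480]=k;o[:q.shape[0],480:480+q.shape[1]]=q
q2=cv2.cvtColor(cv2.resize(m[110:220,200:330],None,fx=2.4,fy=2.4),cv2.COLOR_GRAY2BGR);o[300:300+q2.shape[0],480:480+q2.shape[1]]=q2
cv2.imwrite("pics/c2.png",o[:600])
```

```text
[216 204] [ 0.4123 -0.3688  0.006 ]
[230 127] [ 0.4422 -0.2785  0.006 ]
[311 144] [ 0.5316 -0.3075  0.006 ]
[305 166] [ 0.5233 -0.3327  0.006 ]
[237 208] [ 0.4372 -0.3769  0.006 ]
orange [255.2 172.3] [240 157  32  32 587] [ 0.4654 -0.3272  0.03  ]
130 [213, 212, 212, 209, 205, 180, 135, 150, 164, 176, 190, 190, 190, 190, 190, 189, 190, 190, 190, 189, 189, 190, 188, 188, 189, 188, 188, 187, 187, 187, 185, 185, 185, 185, 183, 184, 182, 183, 182, 181, 181, 181, 181, 180, 180]
145 [204, 163, 141, 141, 146, 145, 122, 138, 151, 160, 167, 174, 175, 171, 160, 144, 123, 123, 124, 125, 124, 121, 112, 111, 144, 145, 143, 142, 140, 141, 141, 142, 143, 141, 140, 141, 143, 143, 142, 140, 138, 139, 137, 137, 138]
170 [141, 144, 145, 143, 143, 142, 127, 115, 135, 149, 161, 168, 174, 174, 166, 148, 117, 112, 115, 116, 117, 113, 105, 99, 128, 142, 141, 141, 140, 140, 139, 139, 139, 139, 139, 140, 140, 140, 140, 139, 139, 139, 140, 137, 135]
195 [142, 143, 142, 142, 143, 144, 138, 115, 118, 138, 154, 164, 172, 174, 171, 158, 138, 110, 112, 114, 116, 114, 108, 94, 88, 88, 87, 89, 89, 90, 90, 88, 90, 90, 88, 89, 89, 90, 90, 90, 91, 90, 92, 93, 92]
210 [147, 147, 147, 147, 148, 149, 148, 141, 110, 130, 148, 162, 169, 175, 173, 161, 145, 137, 142, 130, 126, 125, 127, 133, 132, 132, 132, 128, 130, 132, 137, 139, 141, 141, 140, 140, 142, 145, 143, 141, 139, 136, 112, 112, 113]
```

View pics/c2.png

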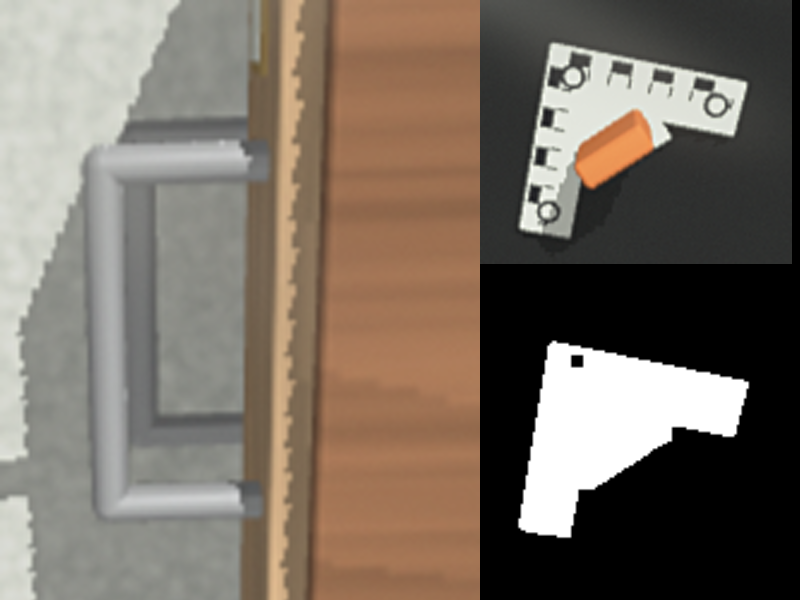

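Run:
```python
from h import *
ch=cam("wrist",np.load("T_h.npy"))
pts=np.array([onz(ch,u,.101) for u in((265.8,145),(266.4,170),(267.0,195),(267.5,210))])
d=pts[0]-pts[-1]; yaw=np.degrees(np.arctan2(d[1],d[0]))-90
e=[onz(ch,u,.101) for u in((265.3,126.2),(267.7,219.5))]
# cabinet edge cross-check (top front edge z=.126): crop (332,0),(312,600)
c=[onz(ch,u,.126) for u in((240+330/4,90.),(240+312/4,240.))]
dc=c[0]-c[1]; print("yaw bar",yaw,"cab edge",np.degrees(np.arctan2(dc[1],dc[0]))-90,"len",np.linalg.norm(e[0]-e[1]))
mid=(e[0]+e[1])/2; print(mid,c)
x=np.array([np.cos(np.radians(yaw)),np.sin(np.radians(yaw)),0]); print("bar->edge",(c[0]-mid)@x)
np.save("bar.npy",np.r_[mid,yaw])
```

```text
yaw bar -4.232196267422125 cab edge -3.9118788104855184 len 0.09942400285712902
[0.64032556 0.00828627 0.101     ] [array([0.6952297 , 0.08599515, 0.126     ]), array([ 0.68539206, -0.05786903,  0.126     ])]
bar->edge 0.04901961962193319
```

Run:
```python
from h import *
b=np.load("bar.npy"); yaw=-4.1; m=b[:3]; R=down(yaw)
x=np.array([np.cos(np.radians(yaw)),np.sin(np.radians(yaw)),0])
arm.set_gripper(.03)
arm.move_pose([m[0],m[1],.2],R)
zg=.101-arm.hold_point_z-.001
f0=np.array(arm.read_ft_force())
print(arm.move_linear([m[0],m[1],zg],vel=.1,threshold=12), arm.read_tcp_pos())
arm.set_gripper(0); print("w",arm.read_width(),np.array(arm.read_ft_force())-f0)
p0=np.array(arm.read_tcp_pos())
print(arm.move_linear(list(p0-.155*x),vel=.09))
print(arm.read_ft_force())
print(arm.move_linear(list(p0-.182*x),vel=.03,threshold=14))
p1=np.array(arm.read_tcp_pos()); print("travel",(p1-p0)@x,p1,arm.read_ft_force(),arm.read_width(),arm.read_time_s())
np.save("pull.npy",np.r_[p0,p1])
arm.dwell(.3)
cv2.imwrite("pics/p1.png",cv2.resize(arm.snapshot("scene"),(800,600)))
```

```text
False [0.64121811 0.00822601 0.08239884]
w 0.007944099542016437 [-2.70762359 -0.12482785  4.82706933]
False
[1.38322141 4.08614697 4.4010318 ]
True
travel -0.16019593602120574 [0.48091609 0.02069919 0.08232992] [0.86152782 0.06767871 0.53889903] 0.0077103921723542515 10.7667
```

View pics/p1.png

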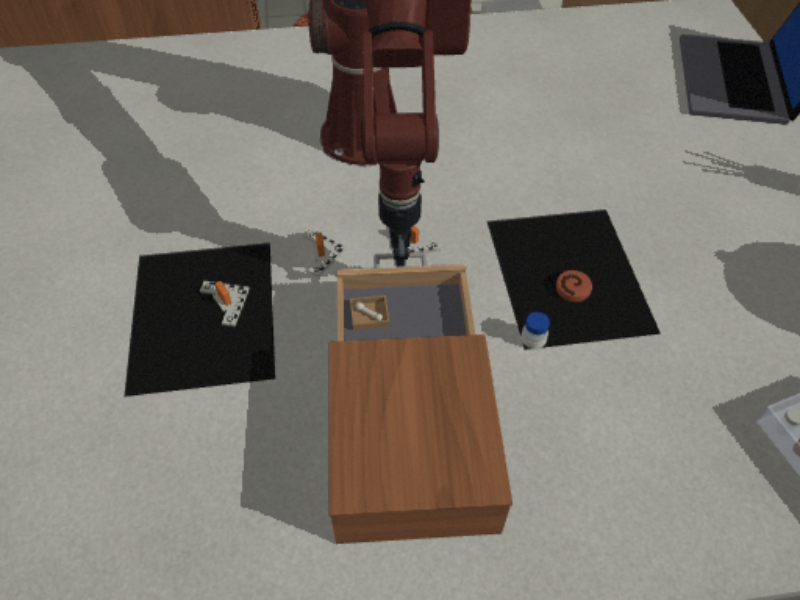

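The drawer is open, but TCP travel is only 160 mm, so the threshold probably tripped early on friction or inertia. I'll keep pulling until it meets a hard stop.

Run:
```python
from h import *
q=np.load("pull.npy");p0=q[:3];yaw=-4.1
x=np.array([np.cos(np.radians(yaw)),np.sin(np.radians(yaw)),0])
for s in (.166,.17,.174,.178):
    r=arm.move_linear(list(p0-s*x),vel=.02,threshold=30); arm.dwell(.2)
    p=np.array(arm.read_tcp_pos()); f=np.array(arm.read_ft_force()); print(s,r,-(p-p0)@x,f.round(1),f@x)
    if r or f@x>15: break
print(arm.read_width(),p,arm.read_time_s())
```

```text
0.166 False 0.15998997006363763 [ 15.9   0.8 -18.6] 15.770810385378223
0.007870100738447272 [0.48112532 0.0207374  0.08249662] 11.875
```

The resistance at 160 mm is hard. The bar-to-cabinet gap measured 49 mm against a specified 40, so the drawer probably started about 10 mm open and this is the real stop. I'll let go and check from above that the board stands 156 mm clear of the cabinet.

Run:
```python
from h import *
q=np.load("pull.npy");p0=q[:3];yaw=-4.1
x=np.array([np.cos(np.radians(yaw)),np.sin(np.radians(yaw)),0])
p=p0-.1605*x
arm.move_linear(list(p),vel=.03); arm.dwell(.2); print(arm.read_ft_force(),arm.read_tcp_pos())
arm.set_gripper(.03); arm.dwell(.1)
arm.move_linear([p[0],p[1],.25],vel=.15)
arm.move_pose([.58,0,.26],down(yaw)); arm.dwell(.3)
np.save("T_d.npy",wpose()); I=arm.snapshot("wrist"); cv2.imwrite("pics/w_d.png",I)
cv2.imwrite("pics/w_d2.png",cv2.resize(I,(800,600),interpolation=cv2.INTER_CUBIC)); print(arm.read_time_s())
```

```text
[ 3.65172292  5.34984079 -5.00467667] [0.48100567 0.02070596 0.08239224]
14.9583
```

View pics/w_d2.png

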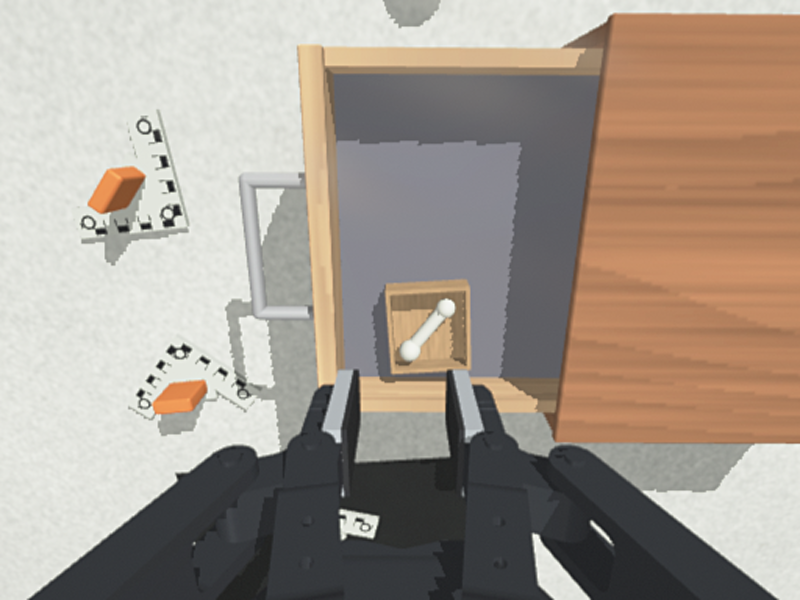

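The view shows the drawer open with the inside floor corner at about (329,73) in the 800 px image. The front board's inner floor edge runs down to about (340,372), the cabinet front edge goes from (609,15) to (556,440), and the tray is at (428,328).

Run:
```python
from h import *
c=cam("wrist",np.load("T_d.npy")); t=lambda u:(np.array(u)+.5)/1.5625-.5
yaw=-4.1
def P(n,u,z):
    p=onz(c,t(u),z); print(n,p.round(4)); return p
k=P("corner floor",(330,73),.074)
k2=P("front-edge floor low",(341,360),.074)
l2=P("left floor edge far",(598,76),.074)
ft=P("front top outer near-left",(301,46),.116); fb=P("front top outer low",(320,385),.116)
it=P("front top inner hi",(325,72),.116)
lt=P("left top inner",(328,68),.108); lt2=P("left top inner far",(601,68),.108)
ca=P("cab top",(609,15),.126); cb=P("cab low",(556,440),.126)
h1=P("bar top",(246,182),.101);h2=P("bar low",(261,310),.101)
for n,a,b,off in(("front",k,k2,90),("left",l2,k,0),("fouter",ft,fb,90),("ltop",lt2,lt,0),("cab",ca,cb,90),("bar",h1,h2,90)):
    d=a-b;print(n,np.degrees(np.arctan2(d[1],d[0]))-off)
x=np.array([np.cos(np.radians(yaw)),np.sin(np.radians(yaw)),0]);y=np.array([-x[1],x[0],0])
print("clear",(ca-k)@x,(cb-k)@x,"outer->k",(k-ft)@x,"bar->k",(k-h1)@x,(k-h1)@y,(k-h2)@y, "lt-k y",(lt-k)@y)
```

```text
corner floor [0.5422 0.126  0.074 ]
front-edge floor low [ 0.526  -0.0787  0.074 ]
left floor edge far [0.7143 0.1123 0.074 ]
front top outer near-left [0.5335 0.1353 0.116 ]
front top outer low [ 0.5168 -0.0761  0.116 ]
front top inner hi [0.5451 0.1215 0.116 ]
left top inner [0.5459 0.1245 0.108 ]
left top inner far [0.7024 0.1136 0.108 ]
cab top [0.6977 0.1367 0.126 ]
cab low [ 0.6806 -0.1261  0.126 ]
bar top [0.485  0.0641 0.101 ]
bar low [ 0.4797 -0.0228  0.101 ]
front -4.518722560664401
left -4.560332339578318
fouter -4.52239871034719
ltop -3.9788497647039076
cab -3.7130409810917087
bar -3.4899668479069987
clear 0.15428857685294123 0.15606747891844178 outer->k 0.009349113054959373 bar->k 0.05260932533340156 0.06592343353965094 0.15288587640713813 lt-k y -0.0013032743305826933
```

The clearance is 154–156 mm against the specified 156, so the drawer is at its stop. The corner measures (0.542,0.126), which agrees with the prediction from the bar. Next I'll grasp the scale.

Run:
```python
from h import *
g=np.array([.4663,-.3264]);R=down(-63.1)
arm.set_gripper(.045)
arm.move_pose([g[0],g[1],.2],R)
arm.move_linear([g[0],g[1],.07],vel=.2)
f0=np.array(arm.read_ft_force())
print(arm.move_linear([g[0],g[1],.0115],vel=.06,threshold=8),arm.read_tcp_pos(),np.array(arm.read_ft_force())-f0)
arm.set_gripper(0);arm.dwell(.2); print("w",arm.read_width(),np.array(arm.read_ft_force())-f0,arm.read_tcp_pos())
z0=arm.read_tcp_pos()[2]
arm.move_linear([g[0],g[1],.25],vel=.2)
print("w",arm.read_width(),arm.read_ft_force(),z0)
yaw=-4.2;x=np.array([np.cos(np.radians(yaw)),np.sin(np.radians(yaw)),0]);y=np.array([-x[1],x[0],0])
k=np.array([.542,.1258,0]);p=k+.050*x-.050*y
arm.move_pose([p[0],p[1],.25],down(yaw-45)); arm.dwell(.3)
np.save("T_g.npy",wpose()); I=arm.snapshot("wrist"); cv2.imwrite("pics/w_g.png",I)
J=arm.snapshot("scene")[140:260,190:330]
cv2.imwrite("pics/w_g2.png",np.hstack([cv2.resize(I,(400,300)),cv2.resize(J,(350,300))])); print(arm.read_q(),arm.read_time_s())
```

```text
False [ 0.46671952 -0.32674379  0.01197086] [-1.46613774  1.21741663 -0.07664285]
w 0.01297330772141286 [-1.17652157  1.13560132  2.80819129] [ 0.46680742 -0.32685551  0.01211696]
w 0.013511729727863048 [-0.68659458  0.19865664 -1.75965011] 0.012116960467126792
[ 1.72685804e-01  7.66994288e+00  9.58758597e+01 -2.47069336e-03
  7.64544883e+01  4.94179095e+01] 22.3667
```

View pics/w_g2.png

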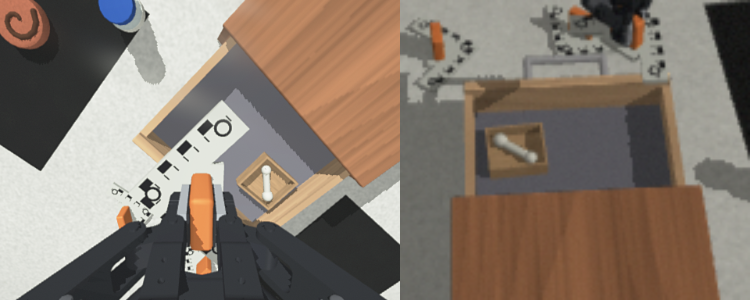

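The scale is held by its orange grip (width 13.5 mm) and oriented for the corner. I'll lower it with a margin, then seat it by feel.

```bash
cat >> h.py <<'E'
yaw=-4.2;x=np.array([np.cos(np.radians(yaw)),np.sin(np.radians(yaw)),0]);y=np.array([-x[1],x[0],0])
k=np.array([.542,.1258,0])
def pos(a,b,z): return list(k+a*x+b*y+[0,0,z])
def st(f0,n=""):
    p=np.array(arm.read_tcp_pos());f=np.array(arm.read_ft_force())-f0
    print(n,"xyz mm",np.round([1e3*(p-k)@x,1e3*(p-k)@y,1e3*p[2]],2),"f",np.round([f@x,f@y,f[2]],1),"t",round(arm.read_time_s(),1)); return p
E
python3 - <<'E'
from h import *
arm.move_linear(pos(.047,-.047,.14),vel=.15)
arm.move_linear(pos(.047,-.047,.096),vel=.08); arm.dwell(.2)
f0=np.array(arm.read_ft_force()); np.save("f0.npy",f0); st(f0,"above")
print(arm.move_linear(pos(.047,-.047,.083),vel=.02,threshold=4)); arm.dwell(.1); p=st(f0,"floor")
z=p[2]
print(arm.move_linear(pos(.030,-.047,z),vel=.02,threshold=6)); arm.dwell(.1); p=st(f0,"front")
a=(p-k)@x
print(arm.move_linear(pos(a,-.030,z),vel=.02,threshold=6)); arm.dwell(.1); p=st(f0,"left")
np.save("T_f.npy",wpose()); I=arm.snapshot("wrist"); cv2.imwrite("pics/w_f.png",I)
J=arm.snapshot("scene")[160:230,200:310]
cv2.imwrite("pics/w_f2.png",np.hstack([cv2.resize(I,(400,300)),cv2.resize(J,(400,300),interpolation=cv2.INTER_CUBIC)])); print(arm.read_width(), arm.read_wrist_torque())
E
```

```text
above xyz mm [ 47.71 -46.94  96.81] f [0. 0. 0.] t 24.1
True
floor xyz mm [ 47.17 -46.97  86.1 ] f [ 1.2 -1.   6.4] t 24.8
True
front xyz mm [ 40.43 -47.14  86.14] f [-0.8 -0.2  1.8] t 25.3
True
left xyz mm [ 41.05 -36.36  86.22] f [ 1.  -0.6  5.5] t 26.1
0.012896066837026453 [-0.04676694 -0.07442059 -0.0455987 ]
```

View pics/w_f2.png

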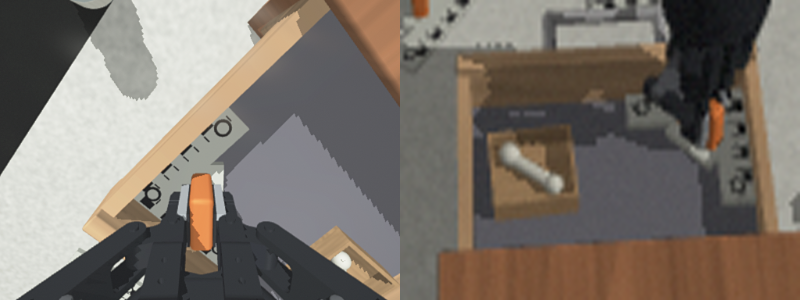

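The scale lies on the floor (TCP z 86.1 mm against 86.1 expected), near both boards. I'll press on in small steps towards each board.

Run:
```python
from h import *
f0=np.load("f0.npy"); z=.0862; a,b=.0405,-.037
for i in range(9):
    f=np.array(arm.read_ft_force())-f0
    if f@x<9: a-=.001
    if f@y>-9: b+=.001
    arm.move_linear(pos(a,b,z),vel=.01); arm.dwell(.15); st(f0,f"cmd {a*1e3:.1f} {b*1e3:.1f}")
print(arm.read_wrist_torque(),arm.read_width())
```

```text
cmd 39.5 -36.0 xyz mm [ 40.33 -36.26  86.32] f [ 5.  -2.1  2.1] t 26.6
cmd 38.5 -35.0 xyz mm [ 40.24 -36.17  86.44] f [ 5.7 -4.1  0.3] t 27.1
cmd 37.5 -34.0 xyz mm [ 40.22 -36.08  86.6 ] f [ 9.6 -6.5 -0.2] t 27.5
cmd 37.5 -33.0 xyz mm [ 40.2  -36.02  86.67] f [ 9.4 -9.1  0.4] t 27.9
cmd 37.5 -33.0 xyz mm [ 40.19 -36.02  86.67] f [ 8.3 -8.7  0.8] t 28.3
cmd 36.5 -32.0 xyz mm [ 40.2  -35.95  86.79] f [ 11.5 -11.6  -1.1] t 28.7
cmd 36.5 -32.0 xyz mm [ 40.23 -35.95  86.81] f [ 11.  -12.2  -1. ] t 29.1
cmd 36.5 -32.0 xyz mm [ 40.21 -35.97  86.79] f [ 10.1 -11.2  -1.7] t 29.5
cmd 36.5 -32.0 xyz mm [ 40.19 -35.94  86.78] f [ 11.1 -11.   -1.6] t 29.9
[-2.05146827 -1.54734436 -0.22893898] 0.013283871647702445
```

Run:
```python
from h import *
f0=np.load("f0.npy")
arm.move_linear(pos(.0360,-.0315,.0845),vel=.01); arm.dwell(.3); st(f0)
R=np.array(arm.read_eef_rot()); print("tilt",np.degrees(np.arccos(-R[2,2])),"tool yaw",np.degrees(np.arctan2(R[1,0],R[0,0]))+45)
np.save("T_e.npy",wpose()); I=arm.snapshot("wrist"); cv2.imwrite("pics/w_e.png",I)
cv2.imwrite("pics/w_e2.png",cv2.resize(I[110:290,100:330],None,fx=3.4,fy=3.3,interpolation=cv2.INTER_CUBIC))
```

```text
xyz mm [ 40.23 -35.97  86.74] f [  8.  -13.7   6. ] t 30.6
tilt 0.9022850069010372 tool yaw -4.143747235767464
```

View pics/w_e2.png

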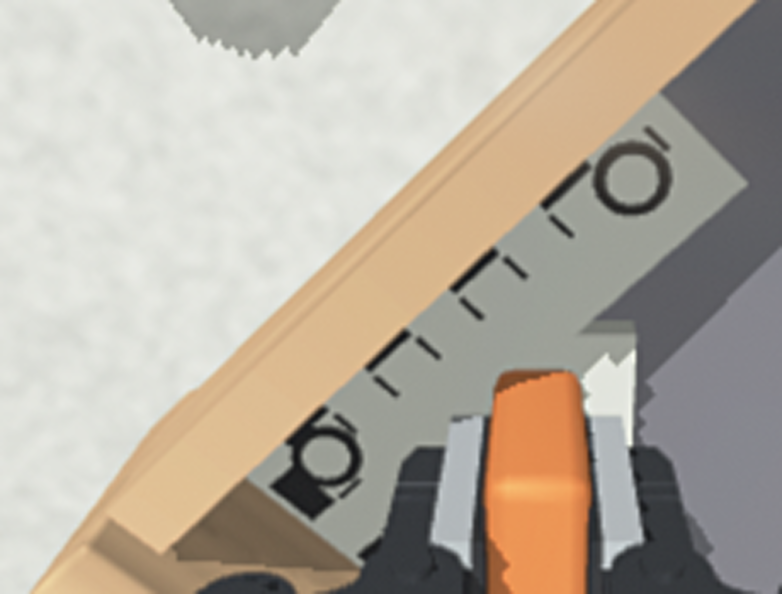

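Run:
```python
from h import *
I=cv2.imread("pics/w_e.png"); c=cam("wrist",np.load("T_e.npy"))
g=cv2.cvtColor(I,cv2.COLOR_BGR2GRAY)
def sub(p,q,n=25,w=4):
    "subpixel edge points across segment p-q given in crop px, line fit"
    p,q=[np.array(u)/[3.4,3.3]+[100,110] for u in(p,q)]
    d=(q-p)/np.linalg.norm(q-p);nn=np.array([-d[1],d[0]]);s=np.linspace(-w,w,41);o=[]
    for t in np.linspace(.08,.92,n):
        u=p+t*(q-p); L=u+s[:,None]*nn
        v=cv2.remap(g,L[:,0].astype(np.float32).reshape(1,-1),L[:,1].astype(np.float32).reshape(1,-1),1)[0].astype(float)
        G=abs(np.gradient(cv2.GaussianBlur(v.reshape(1,-1),(1,1) if 0 else (9,1),2)[0])); o.append(L[G.argmax()])
    vx,vy,x0,y0=cv2.fitLine(np.array(o,np.float32),cv2.DIST_HUBER,0,.01,.01).ravel()
    e=np.abs((np.array(o)-[x0,y0])@[-vy,vx]); B=np.array([x0,y0]);V=np.array([vx,vy]); return B-20*V,B+20*V,np.median(e)
for n,a,b,z in(("board top inner",(640,112),(190,530),.108),("L inner edge",(745,186),(610,306),.080),("L end",(665,98),(744,180),.080),("L front edge",(260,488),(345,558),.080)):
    A,B,e=sub(a,b);d=onz(c,B,z)-onz(c,A,z);an=np.degrees(np.arctan2(d[1],d[0]));print(n,round((an+45+90)%90-45,2),"res",round(e,2),onz(c,A,z).round(4))
R=np.load("T_e.npy")[:3,:3];print("tool z in cab x,y (deg)",np.degrees([R[:,2]@x,R[:,2]@y]))
```

```text
board top inner -4.37 res 0.08 [0.585 0.123 0.108]
L inner edge -4.49 res 0.05 [0.6121 0.0947 0.08  ]
L end -4.29 res 0.06 [0.6382 0.1118 0.08  ]
L front edge -11.75 res 0.43 [0.546  0.1187 0.08  ]
tool z in cab x,y (deg) [ 0.6816662  -0.59108556]
```

The scale's edges are at −4.49° and −4.29°, and the left board is at −4.37°, so it is square. I discard the front-edge fit of −11.75° because of its high residual, caused by occlusion. Next I'll take out the 0.9° tool tilt and balance the two pushes.

Run:
```python
from h import *
f0=np.load("f0.npy"); Rd=down(yaw-45); Ra=np.load("T_e.npy")[:3,:3]
u,_,v=np.linalg.svd(Rd@Ra.T@Rd); Rc=u@v
a,b,z=.0360,-.0315,.0845
for i in range(10):
    arm.move_linear(pos(a,b,z),vel=.01,attitude=Rc); arm.dwell(.25); st(f0,f"cmd {a*1e3:.1f} {b*1e3:.1f} {z*1e3:.1f}")
    f=np.mean([np.array(arm.read_ft_force())-f0 for _ in range(3)],0)
    da,db,dz=f@x-12,-f@y-12,f[2]-3
    if max(abs(da),abs(db))<1 and abs(dz)<1.5: break
    s=lambda e:np.clip(e*.0003,-.001,.001)
    a+=s(da); b-=s(db); z+=s(dz)
R=np.array(arm.read_eef_rot()); print("tool z deg",np.degrees([R[:,2]@x,R[:,2]@y]),"yaw",np.degrees(np.arctan2(R[1,0],R[0,0]))+45,arm.read_width())
arm.dwell(1); st(f0,"end")
cv2.imwrite("pics/w_z.png",arm.snapshot("wrist"))
```

```text
cmd 36.0 -31.5 84.5 xyz mm [ 40.26 -36.05  86.38] f [  7.3 -13.8   4. ] t 31.1
cmd 35.0 -32.0 84.8 xyz mm [ 40.28 -36.04  86.43] f [ 12.5 -11.3   0.8] t 31.6
cmd 35.2 -31.8 84.2 xyz mm [ 40.28 -36.05  86.42] f [ 10.  -12.    4.4] t 32.1
cmd 34.5 -31.8 84.6 xyz mm [ 40.25 -36.05  86.44] f [ 12.3 -12.9   1.5] t 32.6
cmd 34.6 -32.1 84.1 xyz mm [ 40.26 -36.04  86.45] f [ 10.7 -11.4   3.2] t 33.1
cmd 34.2 -31.9 84.2 xyz mm [ 40.28 -36.01  86.46] f [ 12.6 -11.    2.4] t 33.6
cmd 34.4 -31.6 84.0 xyz mm [ 40.27 -36.02  86.45] f [ 10.7 -13.    3.1] t 34.1
cmd 34.0 -31.9 84.0 xyz mm [ 40.31 -36.03  86.47] f [ 12.5 -11.9   1.9] t 34.6
tool z deg [0.10523812 0.19719332] yaw -4.213484734999007 0.013011284150409025
end xyz mm [ 40.3  -36.02  86.48] f [ 12.7 -11.7   3.2] t 35.6
```

The pushes are steady and balanced at about 12 N each, the tilt is under 0.25° and the yaw matches. I'm handing in.

```bash
python3 -c "
from bench import arm
arm.job_done()"
```

```text
the job is handed in; nothing more can be done
```

I pulled the top drawer out to its stop, laid the robot's-right-most scale in the front left corner, and handed in at about 36 s with the scale still gripped and pressed. The job call returns no verdict, so the checks below are my own.

**Last checks**
- **Drawer:** the front board stands 154–156 mm clear of the cabinet, against 156 mm specified. The pull itself moved only 160 mm, not 170. I put that down to the drawer starting about 10 mm open, because the bar began 49 mm from the cabinet edge instead of 40.
- **Pressing:** the tool pushes 12.7 N towards the front board and 11.7 N towards the left board, and both held steady. About 3 N presses on the floor.
- **Flat:** the tool is within about 0.25° of vertical. Its height is within 0.4 mm of where it should be for a flat scale.
- **Square:** the scale's edges measured −4.49° and −4.29° against the left board at −4.37°. I took this just before the last tilt correction and did not repeat it.
- **Grip:** 13.0 mm finger width on the 14 mm slab.

**What disagreed or was not confirmed**
- The hard contact came 2 mm in x and y from my camera estimate of the corner, which is about the calibration error or a small offset along the grip.
- One line fit on the scale's front edge gave −11.75°; I discarded it because the edge was partly hidden and the fit was poor.
- I could only infer the contact forces on the two boards separately from the wrist force.
- The tray still looked upright in the last scene crop, taken as the scale first touched down. I last saw the ammonite and jar in place before the lowering, and I did not look at any of these, or the lower drawer, again after the final press.

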